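# Wedge the rocking stirrer

## Task

The low white magnetic stirrer rocks because the foot under its red-dotted corner is too short. Without grasping or lifting anything, push the yellow wedge along the bench with the fingertips, thin end first, under that foot until the stirrer no longer rocks, keeping the stirrer level (not jacked up) and where it stands, and leaving the beaker, the pot and the timer alone. Finish with the fingertips off the wedge and pressing down on the red dot, firmly but not hard (about 5 to 15 N), to show that the corner stays up; the program ends while still holding that press.

Things in the scene. Friction and masses are not known exactly. Their poses are not given: they have to be found in the camera images.
- stirrer: Low white magnetic stirrer, grey top, 160 (x) by 200 (y) mm, 2 kg, loose. Origin on the bench under its centre; x to its back, y to its left. Case underside at 16 mm, top at 70 mm; on top, 10 mm behind centre, a round white plate 120 mm across, 6 mm high; two knobs on the front. Feet at x +-65, y +-85 mm; round-ended, 18 mm wide; it stands level on three. The front left foot is too short.
- red_dot (a point): Centre of the red dot (24 mm) on the stirrer's flat top, right above the short foot (stirrer x -65, y +85 mm), 70 mm above the bench when level. The foot hangs 4.5 to 8 mm above the bench (varies, not reported): without the wedge a press of 1 to 1.5 N here tips the stirrer until the foot touches down; let go, it tips back level.
- wedge: Yellow wedge with black cross lines, 120 (x) by 50 (y) mm, 90 g, flat on the bench left of the stirrer. Origin: middle of its underside; own x points to the thin end. Ramp from the tip at x = +60 mm (1.5 mm thick) rising 1 in 8 to 14.75 mm at x = -46; behind it a heel block 14 mm thick, 32 mm high. The tip starts 20 to 60 mm short of the foot's middle, aimed at it within about 10 mm and 5 degrees.
- wedge_push (a point): Middle of the back face of the wedge's heel (wedge x = -60 mm), 12 mm above the bench: push here along the wedge's own +x. It slides with about 0.5 N; when the ramp meets the foot the push rises steeply; 4 to 6 N seats it, beyond some 8 N the stirrer is shoved along or jacked up.
- beaker: Small clear beaker, 44 mm across, 59 mm high, standing to the right of the stirrer; not to be disturbed. Origin under its centre.
- reagent_pot: White reagent pot with green lid, 46 mm across, 72 mm high, standing left of the stirrer and behind the wedge's path; not to be disturbed. Origin under its centre.
- timer: Flat white bench timer, 68 by 62 by 19 mm, lying in front of the stirrer; not to be disturbed. Origin under its centre.

How it is judged:
At the end, for the whole second after the job is handed in: Wedge ramp under the short foot, not touched by the robot; fingertips press the stirrer with over 3 N, TCP within 30 mm of the red dot in plan, the dot from 1.8 mm below to 2.2 mm above its level height of 70 mm (tilt under 0.025 rad); stirrer and wedge at rest (contact force between the fingers and stirrer above 3 N and horizontal distance between the grasp point and red_dot below 0.03 m and height (world z) of red_dot between 0.0682 and 0.0722 m and angle between stirrer's own z axis and vertical below 0.025 rad and x of red_dot in the frame of wedge between -0.046 and 0.058 m and y of red_dot in the frame of wedge between -0.025 and 0.025 m and contact force between each of the arm, the fingers and wedge below 0.2 N and linear speed of each of stirrer, wedge below 0.01 m/s); the arm keeps its last pose, push and grip.
It fails at once if the wedge is lifted off the bench (more than 12 mm) or tipped up (height (world z) of wedge above 0.012 m or angle between wedge's own z axis and vertical above 0.25 rad).
It fails at once if the stirrer is lifted or tipped over (height (world z) of stirrer above 0.012 m or angle between stirrer's own z axis and vertical above 0.14 rad).
It fails at once if the stirrer is shoved more than 25 mm along the bench (distance of stirrer from where it was at the start of the episode above 0.025 m).
It fails at once if the press on the stirrer is hard (more than 40 N) (contact force between the fingers and stirrer above 40 N).
It fails at once if the beaker, the pot or the timer is disturbed (moved more than 20 mm) (distance of any of beaker, reagent_pot, timer from where it was at the start of the episode above 0.02 m).
It also fails if it takes over 48 s, if anything falls off the work surface, if the arm or the gripper's body presses on something with over 40 N, if the wrist force passes 120 N, or if a joint passes its speed limit or range.

## Robot

A 7-joint arm with a two-finger parallel gripper is mounted at the origin on a cart in front of the work surface, level with it; the furniture and walls round the work are solid. World frame = base frame: x ahead of the robot, y to its left, z up, the work surface at z = 0. Lengths are in m, angles in rad, forces in N, time in s.
With the tool pointing down it reaches from about 0.4 to 0.875 m from the base axis. Payload 4.4 kg.
Tool frame: the origin (TCP) lies between the finger pads, 19 mm behind the fingertips; this is the grasp point; z points along the fingers, y is the line along which they close (so a half turn about z gives the same grasp; the last joint's range is limited). The gripper opens to 85 mm and grips with 20 to 120 N. Pads are 22 mm wide; open, the fingers measure 114 mm over their backs; the gripper's body (76 mm by 85 mm) begins 54 mm behind the grasp point. The pads swing forward as they close: fully open they stand 13 mm farther back than shut.
Start: joints at [-1.232, 0.628, 0.038, 1.517, -0.027, 0.996, -0.02], TCP at [0.256, 0.597, 0.25] pointing down, gripper open.
Joint ranges: [-3.06, 3.06], [-0.37, 2.12], [-1.25, 1.32], [0.18, 2.47], [-1.1, 4.24], [0.23, 1.98], [-2.94, 2.94]. Speed limits (rad/s): [2.57, 2.57, 3.14, 3.14, 3.14, 3.14, 3.14].

## Interface

Orientations are given as a rotation vector (axis times angle).
In Python, from bench import r, imaging, workorder gives the robot as it stands (r), with the cameras (imaging) and the job (workorder).
- The arm moves only by the shell command python3 steer.py 'ROWS' [FORCE]. ROWS is a JSON list that holds a single list of rows (three levels of brackets), with 1 to 5 rows, each of 7 numbers: the opening from 0.0 (shut) to 1.0 (fully open), then dx, dy, dz in shares of 0.5 m (1.0 is 0.5 m), then a rotation vector rx, ry, rz in fractions of the full range, 1 being 60 degrees; each row is the pose to reach, as a shift and turn from the pose commanded when the command began, along the tool's axes at that moment; what a row does not reach only later rows make up. A row lasts 1/12 s, in which the tool goes at most 0.0417 m and 0.125 rad, less where a joint would pass 70% of its speed; a pose out of reach is approached as far as the arm can. The fingers move at their own pace and stop on an object; FORCE is the grip in N (left out, the last holds). Time passes only in rows, so rows that do not move let the fingers close. It prints the time, the measured TCP pose, the force, the opening and the grip force at its end. A shift or turn number past 1, either way, is cut back to 1. Input that does not fit is refused with a message, and nothing moves.
- r.observe(): the state, without advancing time (a new reading comes with each control period).
- imaging.camera(name): name is "scene" or "top"; returns a dict with "pixels" (384x512x3 uint8, red, green, blue), "vfov" (degrees; the focal length in pixels is half the picture's height over the tangent of half this angle, whatever the lens; pixels are square), "cx", "cy" (the principal point, pixels), "R" (3x3) and "t" (3): a world point X has camera coordinates R X + t. Camera axes: x right, y down, z forward; pixel columns grow to the right and rows downward; lengths in m; the calibration is good to about 2 mm. A picture is of the moment at which its call begins. There is no depth.
- workorder.close_job(): hands the job in; it is judged then, once.
The state is a dict: "time": time; "qpos": joint angles; "joint_vel": joint speeds; "effort": joint torques, N m; "tcp_pos": TCP position; "eef_rot": TCP orientation; "ft_force": force on the tool from outside, world axes, zero at the start; "moment": the same for the moment, N m; "gripper_width": opening from 0.0 (shut) to 1.0 (fully open); "finger_force": force on a finger pad.
Only numpy, scipy, OpenCV 4.12 (cv2) and the standard library are available. Lean on these libraries where they do the work, as an engineer would, in place of code of your own. Each camera call takes 0.05 s, during which the arm holds its last target. There are 200 camera calls.

## Working session

There is one attempt and no reset: what is moved stays moved. The work goes in short steps, Python scripts to look and compute and a shell command to move; the robot and the scene stay as the last step left them, time stands still between calls to the robot, and variables do not carry over. Pictures are saved under pics/ and viewed, at most 10 in all, crops included, and the job is handed in when it is done.

```bash
ls; mkdir -p pics; python3 - <<'E'
from bench import r, imaging, workorder
import cv2,numpy as np
ims=[]
for n in("scene","top"):
    c=imaging.camera(n); im=c["pixels"][:,:,::-1]; cv2.imwrite(f"pics/{n}0.png",im)
    np.savez(f"{n}0.npz",**c); print(n,c["vfov"],c["cx"],c["cy"],np.round(-c["R"].T@c["t"],3),np.round(c["R"],3).tolist())
o=r.observe(); print(o["time"],o["tcp_pos"],o["eef_rot"],o["ft_force"],o["gripper_width"])
E
```

```text
bench.py
pics
steer.py
scene 43.67833618144985 256.16115352078583 200.39971746917092 [ 0.041 -0.686  0.775] [[0.72, -0.694, -0.001], [-0.471, -0.488, -0.735], [0.509, 0.53, -0.678]]
top 47.851799422663916 262.2027259801402 191.64801514853363 [ 0.365 -0.128  1.03 ] [[0.023, -1.0, -0.0], [-0.982, -0.022, -0.188], [0.188, 0.005, -0.982]]
0.1 [0.25577156 0.59699686 0.24918968] [-6.31453106e-01 -3.07714550e+00  2.60117865e-03] [0.30618138 0.46415218 0.64046286] 0.997059776951454
```

View pics/scene0.png

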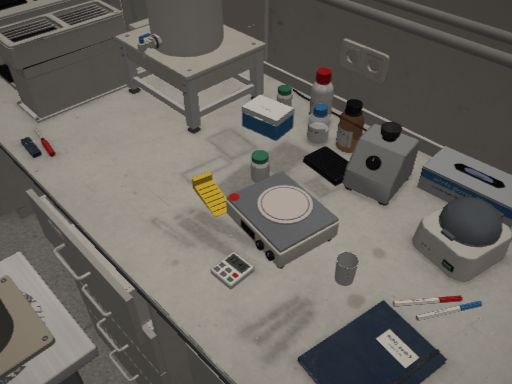

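View pics/top0.png

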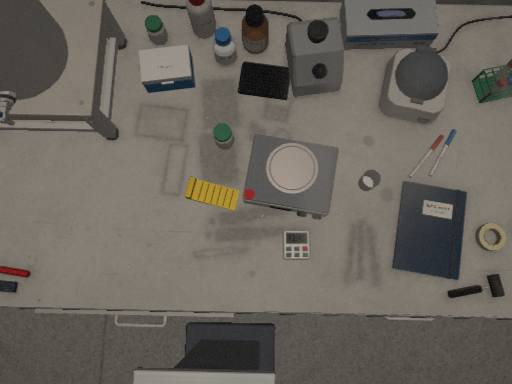

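The scene shows the stirrer with its red dot at about (234,197) and the wedge with its heel near (203,180) and tip near (220,213). In the top view the dot is at (249,194), the wedge's heel is on the left near (192,188) and its tip is near (238,203). The pot is at (223,135).

```bash
cat > h.py <<'E'
import cv2,numpy as np
def cam(n):
    from bench import r, imaging, workorder
    return imaging.camera(n)
def ray(c,p):
    f=192/np.tan(np.radians(float(c["vfov"]))/2)
    d=c["R"].T@np.array([(p[0]-c["cx"])/f,(p[1]-c["cy"])/f,1.]); return -c["R"].T@c["t"],d/np.linalg.norm(d)
def onz(c,p,z):
    o,d=ray(c,p); return o+d*(z-o[2])/d[2]
def tri(c1,p1,c2,p2):
    A=[];b=[]
    for c,p in((c1,p1),(c2,p2)):
        o,d=ray(c,p); P=np.eye(3)-np.outer(d,d); A.append(P);b.append(P@o)
    A=np.vstack(A);b=np.hstack(b); x=np.linalg.lstsq(A,b,rcond=None)[0]
    return x,np.linalg.norm(A@x-b)
def mask(im,col):
    h=cv2.cvtColor(im,cv2.COLOR_RGB2HSV).astype(int); H,S,V=h[...,0],h[...,1],h[...,2]
    if col=="red": m=((H<8)|(H>172))&(S>130)&(V>70)
    if col=="yellow": m=(H>18)&(H<34)&(S>110)&(V>60)
    if col=="green": m=(H>60)&(H<90)&(S>90)&(V>30)
    return m.astype(np.uint8)
def blobs(m,close=0,amin=15):
    if close: m=cv2.morphologyEx(m,cv2.MORPH_CLOSE,np.ones((close,close)))
    n,l,s,ce=cv2.connectedComponentsWithStats(m)
    return [(s[i,4],ce[i],(l==i).astype(np.uint8)) for i in range(1,n) if s[i,4]>=amin]
E
python3 - <<'E'
from h import *
C={n:dict(np.load(n+"0.npz")) for n in("scene","top")}
for n,c in C.items():
    for col in("red","yellow","green"):
        for a,ce,m in blobs(mask(c["pixels"],col),5 if col=="yellow" else 0):
            if ((n=="top" and 170<ce[0]<330) or (n=="scene" and 150<ce[0]<300)) and ce[1]>100:
                k=cv2.findContours(m,0,2)[0][0]; R=cv2.boxPoints(cv2.minAreaRect(k))
                print(n,col,a,ce.round(1),R.round(1).tolist() if col=="yellow" else "")
    im=c["pixels"][:,:,::-1]
    x,y=(165,120) if n=="top" else(170,140)
    cv2.imwrite(f"pics/c_{n}.png",cv2.resize(im[y:y+110,x:x+140],None,fx=5,fy=5,interpolation=cv2.INTER_CUBIC))
E
```

```text
scene red 64 [233.6 196.5] 
scene red 16 [234.6 274.8] 
scene yellow 882 [210.  193.5] [[188.5, 179.8000030517578], [207.3000030517578, 168.10000610351562], [232.3000030517578, 208.10000610351562], [213.5, 219.8000030517578]]
scene green 174 [259.5 156.7] 
top red 83 [249.  193.6] 
top yellow 1100 [211.6 193.5] [[183.8000030517578, 197.10000610351562], [189.8000030517578, 176.10000610351562], [239.8000030517578, 190.39999389648438], [233.8000030517578, 211.39999389648438]]
top green 227 [221.8 131.9]
```

View pics/c_top.png

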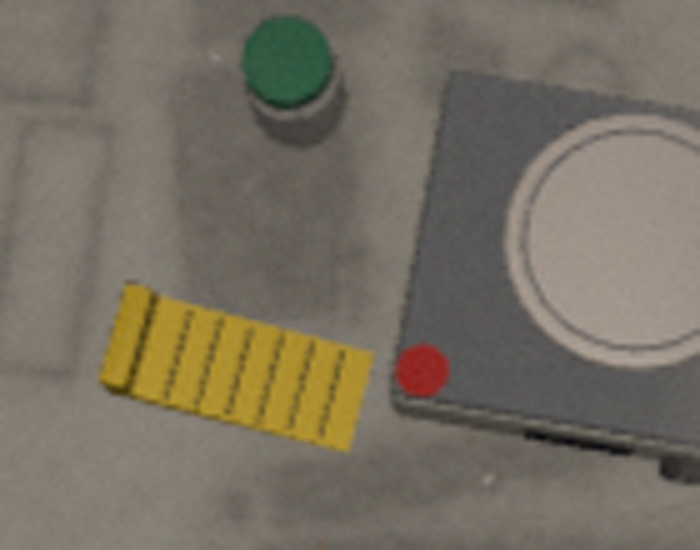

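View pics/c_scene.png

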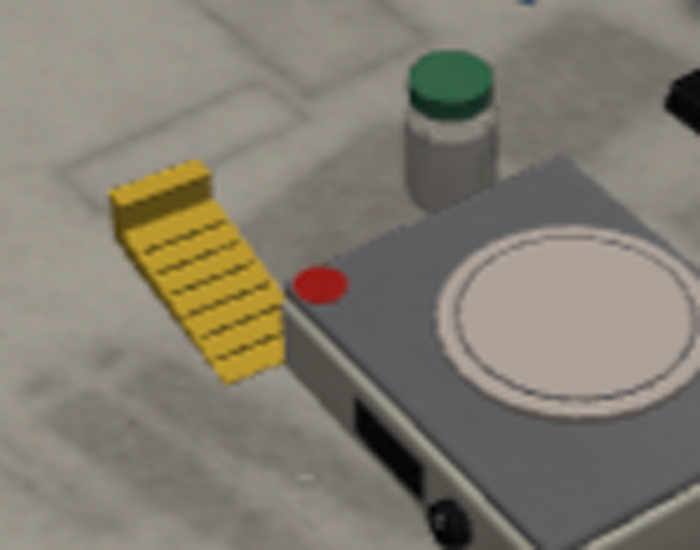

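The top crop shows the wedge tip corners at (373,351) and (349,450), and the back top edge of the heel from (125,282) to (101,383). The dot is at (422,370). The scene crop shows the same heel edge at (198,160) and (110,192), and the front tip corner at (230,384).

```bash
python3 - <<'E'
from h import *
T=dict(np.load("top0.npz"));S=dict(np.load("scene0.npz"))
t=lambda x,y:((x+.5)/5-.5+165,(y+.5)/5-.5+120)
s=lambda x,y:((x+.5)/5-.5+170,(y+.5)/5-.5+140)
P=lambda n,v:print(n,np.round(v[0],4),"err",round(v[1],4))
P("dot",tri(T,(249,193.6),S,(233.6,196.5)))
P("pot",tri(T,(221.8,131.9),S,(259.5,155)))
P("heel far",tri(T,t(125,282),S,s(198,160)))
P("heel near",tri(T,t(101,383),S,s(110,192)))
P("tip near",tri(T,t(349,450),S,s(230,384)))
dot=onz(T,(249,193.6),.07)[:2]; print("dot plane",dot, onz(S,(233.6,196.5),.07))
hf,hn=[onz(T,t(*p),.032)[:2] for p in((125,282),(101,383))]
tf,tn=[onz(T,t(*p),.001)[:2] for p in((373,351),(349,450))]
print("scene heel",onz(S,s(198,160),.032),onz(S,s(110,192),.032),"tip",onz(S,s(230,384),0.001))
print(hf,hn,tf,tn,"widths",np.linalg.norm(hf-hn),np.linalg.norm(tf-tn))
b=(hf+hn)/2;e=(tf+tn)/2;d=e-b;L=np.linalg.norm(d);d/=L;n=np.array([-d[1],d[0]])
print("back",b,"tip",e,"L",L,"yaw",np.degrees(np.arctan2(d[1],d[0])),"dot in wedge from tip: x",(dot-e)@d,"y",(dot-e)@n)
# stirrer yaw from its left top edge
a=onz(T,t(452,72),.07)[:2];q=onz(T,t(393,397),.07)[:2];v=a-q;print("stirrer x axis yaw",np.degrees(np.arctan2(v[1],v[0])),np.linalg.norm(v))
E
```

```text
dot [ 0.5422 -0.094   0.0722] err 0.0005
pot [ 0.686  -0.0271  0.0728] err 0.0002
heel far [0.5889 0.0491 0.0315] err 0.0006
heel near [0.54   0.0569 0.0348] err 0.0002
tip near [ 0.5156 -0.058   0.0037] err 0.0002
dot plane [ 0.54293271 -0.09415039] [ 0.54347033 -0.09205175  0.07      ]
scene heel [0.588186   0.04885715 0.032     ] [0.54205053 0.05954949 0.032     ] tip [ 0.51736833 -0.05586422  0.001     ]
[0.58911773 0.04885666] [0.5403707  0.05746701] [ 0.56457441 -0.06767433] [ 0.51586889 -0.05773692] widths 0.0495016183973401 0.049708955981451336
back [0.56474421 0.05316183] tip [ 0.54022165 -0.06270562] L 0.11843404539364599 yaw -101.94992378033285 dot in wedge from tip: x 0.030201982837724756 y 0.009163155510563062
stirrer x axis yaw -8.375033781776501 0.15511172977657872
```

The triangulated points agree with the stated heights (dot at 72 mm, heel at about 33 mm, wedge 50 mm wide and 118 mm long). The wedge points at -102° and its tip is 30 mm short of the dot, with the dot 9 mm to wedge +y. I'll move behind the heel with the fingers shut.

The manual's scale: shifts go in shares of 0.5 m and turns go in shares of 60 degrees. Converting my numbers, -0.49 m is -0.98, -0.319 m is -0.638, -0.196 rad is -0.1872.

```bash
cat > go.py <<'E'
# remaining shift in tool axes to a world target; yaw = world angle of tool y
import sys,numpy as np
from bench import r, imaging, workorder
from scipy.spatial.transform import Rotation as Ro
o=r.observe();R=Ro.from_rotvec(o["eef_rot"]).as_matrix();t=np.array([float(v) for v in sys.argv[1:4]])
y=np.degrees(np.arctan2(R[1,1],R[0,1]));print("t",round(o["time"],2),"tcp",np.round(o["tcp_pos"],4),"toolz",R[:,2].round(3),"yaw",round(y,2),"shift",np.round(R.T@(t-o["tcp_pos"]),4),"F",np.round(o["ft_force"],2),"w",round(o["gripper_width"],3))
E
python3 steer.py '[[[0,-0.98,-0.638,0.26,0,0,-0.1872],[0,-0.98,-0.638,0.26,0,0,-0.1872],[0,-0.98,-0.638,0.26,0,0,-0.1872],[0,-0.98,-0.638,0.26,0,0,-0.1872],[0,-0.98,-0.638,0.26,0,0,-0.1872]]]' 40; python3 go.py .581 .111 .12
```

```text
time: 0.52
tcp_pos: [0.3694, 0.4265, 0.2041]
eef_rot: [-0.327, -3.124, 0.001]
ft_force: [1.3, -0.7, -0.1]
gripper_width: 0.299
finger_force: 0.0
t 0.52 tcp [0.3694 0.4265 0.2041] toolz [-0. -0. -1.] yaw 78.07 shift [-0.2722 -0.2649  0.0842] F [ 1.32 -0.66 -0.14] w 0.299
```

To row units: -0.272 m is -0.544, -0.265 m is -0.53.

```bash
python3 steer.py '[[[0,-0.544,-0.53,0.168,0,0,0],[0,-0.544,-0.53,0.168,0,0,0],[0,-0.544,-0.53,0.168,0,0,0],[0,-0.544,-0.53,0.168,0,0,0],[0,-0.544,-0.53,0.168,0,0,0]]]' >/dev/null; python3 go.py .581 .111 .12
```

```text
t 0.93 tcp [0.4826 0.2575 0.1592] toolz [-0. -0. -1.] yaw 78.05 shift [-0.1266 -0.123   0.0392] F [ 1.38  0.5  -0.42] w 0.003
```

To row units: -0.127 m is -0.254, -0.123 m is -0.246.

```bash
python3 steer.py '[[[0,-0.254,-0.246,0.078,0,0,0],[0,-0.254,-0.246,0.078,0,0,0],[0,-0.254,-0.246,0.078,0,0,0],[0,-0.254,-0.246,0.078,0,0,0],[0,-0.254,-0.246,0.078,0,0,0]]]' >/dev/null;python3 steer.py '[[[0,0,0,0.06,0,0,0],[0,0,0,0.12,0,0,0],[0,0,0,0.17,0,0,0],[0,0,0,0.17,0,0,0],[0,0,0,0.17,0,0,0]]]'; python3 go.py .581 .111 .03
python3 - <<'E'
from h import *
o=[]
for n,x,y in(("scene",150,110),("top",150,110)):
    im=cam(n)["pixels"][:,:,::-1][y:y+140,x:x+130]; o.append(cv2.resize(im,None,fx=3,fy=3,interpolation=2))
cv2.imwrite("pics/p1.png",np.hstack(o))
E
```

```text
time: 1.77
tcp_pos: [0.5795, 0.1125, 0.0346]
eef_rot: [-0.327, -3.121, 0.002]
ft_force: [-0.1, -0.1, 0.9]
gripper_width: 0.001
finger_force: 0.0
t 1.77 tcp [0.5795 0.1125 0.0346] toolz [-0.003 -0.001 -1.   ] yaw 78.04 shift [-0.0018 -0.0012  0.0046] F [-0.15 -0.15  0.94] w 0.001
```

View pics/p1.png

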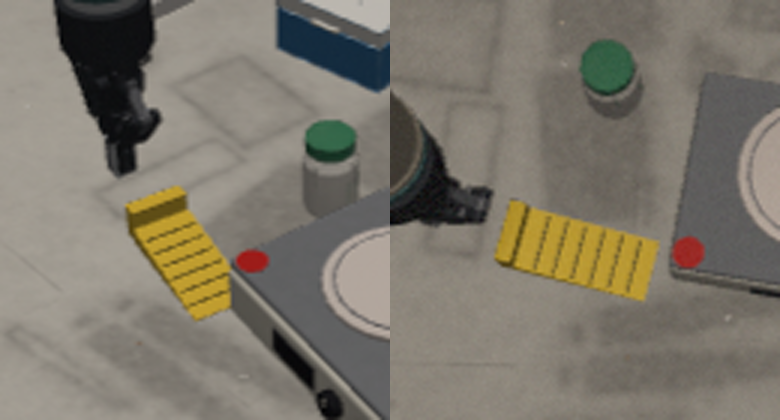

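The fingertips stand just behind the heel: the tip is at about (120,172) in the scene half and (485,207) in the top half, and the wedge has not moved. I'll check where the TCP should project before pushing.

```bash
python3 - <<'E'
from h import *
for n,off in(("scene",0),("top",390)):
    c=dict(np.load(n+"0.npz"));f=192/np.tan(np.radians(float(c["vfov"]))/2)
    for z in(.0156,.035,.05):
        for u in(0,-.0145):
            X=np.array([.5795+.207*u,.1125+.978*u,z]);p=c["R"]@X+c["t"];p=p[:2]/p[2]*f+[c["cx"],c["cy"]]
            print(n,z,u,((p-[150,110])*3+[off,0]).round(0))
E
```

```text
scene 0.0156 0 [123. 170.]
scene 0.0156 -0.0145 [130. 179.]
scene 0.035 0 [120. 152.]
scene 0.035 -0.0145 [128. 161.]
scene 0.05 0 [119. 137.]
scene 0.05 -0.0145 [127. 147.]
top 0.0156 0 [432. 213.]
top 0.0156 -0.0145 [449. 217.]
top 0.035 0 [426. 207.]
top 0.035 -0.0145 [444. 211.]
top 0.05 0 [422. 203.]
top 0.05 -0.0145 [440. 207.]
```

```bash
python3 - <<'E'
from h import *
T=dict(np.load("top0.npz"));S=dict(np.load("scene0.npz"))
k=lambda x,y,o=0:((x-o)/3+150,y/3+110)
for a,b in(((490,192),(158,122)),((482,220),(140,138))):
    print(tri(T,k(*a,390),S,k(*b)))
E
```

```text
(array([0.57727847, 0.05122647, 0.10017258]), np.float64(0.001153535212197926))
(array([0.56004444, 0.05678215, 0.09011081]), np.float64(0.0018486204946851208))
```

The part sticking out is the knuckle linkage. It sits at z≈0.09–0.10, above the stirrer top, so it's clear. The fingertip matches the prediction. Now I'll close in on the heel.

To row units: -0.038 m is -0.076, -0.002 m is -0.004.

```bash
python3 steer.py '[[[0,-0.004,-0.03,0.016,0,0,0],[0,-0.004,-0.06,0.016,0,0,0],[0,-0.004,-0.076,0.016,0,0,0],[0,-0.004,-0.076,0.016,0,0,0],[0,-0.004,-0.076,0.016,0,0,0]]]' >/dev/null; python3 go.py .572 .0665 .025; python3 steer.py '[[[0,0,-0.008,0,0,0,0],[0,0,-0.016,0,0,0,0],[0,0,-0.024,0,0,0,0],[0,0,-0.032,0,0,0,0],[0,0,-0.04,0,0,0,0]]]'>/dev/null;  python3 go.py .572 .0665 .025; python3 steer.py '[[[0,0,-0.008,0,0,0,0],[0,0,-0.016,0,0,0,0],[0,0,-0.024,0,0,0,0],[0,0,-0.032,0,0,0,0],[0,0,-0.04,0,0,0,0]]]'>/dev/null;  python3 go.py .572 .0665 .025
cat > w.py <<'E'
# wedge & dot from both views
from h import *
for n in("top","scene"):
    c=cam(n); np.savez(n+"1.npz",**c)
    b=[x for x in blobs(mask(c["pixels"],"red"),0,30) if ((x[1]-([249,194] if n=="top" else [234,197]))**2).sum()<300]
    if b: print(n,"dot",b[0][1].round(1),onz(c,b[0][1],.07).round(4))
    m=mask(c["pixels"],"yellow"); b=max(blobs(m,5),key=lambda x:x[0])
    k=cv2.findContours(b[2],0,2)[0][0]; print(n,"wedge rect",cv2.boxPoints(cv2.minAreaRect(k)).round(1).tolist())
E
python3 w.py
```

```text
t 2.28 tcp [0.5759 0.0752 0.0291] toolz [ 0.002  0.001 -1.   ] yaw 77.98 shift [ 0.002  -0.0093  0.0041] F [-0.49  0.98  0.67] w -0.002
t 2.7 tcp [0.5708 0.0556 0.0279] toolz [ 0.  0. -1.] yaw 78.06 shift [0.0011 0.0109 0.0029] F [0.9  1.44 0.48] w -0.0
t 3.12 tcp [0.5665 0.0356 0.0278] toolz [ 0.  0. -1.] yaw 78.03 shift [0.001  0.0314 0.0028] F [-0.33  0.61  0.66] w 0.001
top dot [249.  193.5] [ 0.5432 -0.0941  0.07  ]
top wedge rect [[197.60000610351562, 200.60000610351562], [202.6999969482422, 180.1999969482422], [253.3000030517578, 192.8000030517578], [248.1999969482422, 213.3000030517578]]
scene dot [233.6 196.5] [ 0.5433 -0.0921  0.07  ]
scene wedge rect [[195.3000030517578, 187.8000030517578], [214.89999389648438, 176.60000610351562], [238.6999969482422, 218.1999969482422], [219.10000610351562, 229.39999389648438]]
```

The wedge has been pushed about 32 mm, it's still straight, and the dot hasn't moved. I'll carry on in finer steps and watch the force.

To row units: -0.014 m is -0.028, -0.012 m is -0.024.

```bash
python3 steer.py '[[[0,0,-0.008,0,0,0,0],[0,0,-0.016,0,0,0,0],[0,0,-0.024,0,0,0,0],[0,0,-0.028,0,0,0,0],[0,0,-0.028,0,0,0,0]]]'>/dev/null;  python3 go.py .572 .0665 .025; python3 steer.py '[[[0,0,-0.002,0,0,0,0],[0,0,-0.004,0,0,0,0],[0,0,-0.006,0,0,0,0],[0,0,-0.008,0,0,0,0],[0,0,-0.008,0,0,0,0]]]'>/dev/null;  python3 go.py .572 .0665 .025;python3 steer.py '[[[0,0,-0.002,0,0,0,0],[0,0,-0.004,0,0,0,0],[0,0,-0.006,0,0,0,0],[0,0,-0.006,0,0,0,0],[0,0,-0.006,0,0,0,0]]]'>/dev/null;  python3 go.py .572 .0665 .025
```

```text
t 3.63 tcp [0.5634 0.0211 0.0277] toolz [-0.001 -0.001 -1.   ] yaw 77.97 shift [0.001  0.0462 0.0027] F [ 0.58  0.99 -0.08] w -0.005
t 4.05 tcp [0.5628 0.0182 0.0278] toolz [-0. -0. -1.] yaw 78.03 shift [0.001  0.0492 0.0027] F [-0.01  1.03 -0.05] w -0.003
t 4.47 tcp [0.5621 0.0152 0.0278] toolz [-0. -0. -1.] yaw 78.02 shift [0.001  0.0523 0.0028] F [-0.02  0.81 -0.34] w -0.001
```

To row units: -0.003 m is -0.006, -0.002 m is -0.004.

```bash
for i in 1 2 3; do python3 steer.py '[[[0,0,-0.002,0,0,0,0],[0,0,-0.004,0,0,0,0],[0,0,-0.006,0,0,0,0],[0,0,-0.006,0,0,0,0]]]'>/dev/null;  python3 go.py .572 .0665 .025; done
```

```text
t 4.8 tcp [0.5615 0.0121 0.0278] toolz [-0. -0. -1.] yaw 78.02 shift [0.0011 0.0554 0.0028] F [0.57 1.4  0.04] w -0.003
t 5.13 tcp [0.5609 0.0092 0.0278] toolz [-0. -0. -1.] yaw 78.02 shift [0.001  0.0584 0.0028] F [ 0.58 -0.04 -0.73] w -0.002
t 5.47 tcp [0.5603 0.0063 0.0278] toolz [-0. -0. -1.] yaw 78.02 shift [0.0011 0.0614 0.0028] F [ 0.27  0.78 -1.11] w 0.003
```

To row units: -0.003 m is -0.006, -0.002 m is -0.004.

```bash
python3 steer.py '[[[0,0,-0.002,0,0,0,0],[0,0,-0.004,0,0,0,0],[0,0,-0.006,0,0,0,0],[0,0,-0.006,0,0,0,0]]]'>/dev/null;  python3 go.py .572 .0665 .025; python3 steer.py '[[[0,0,-0.002,0,0,0,0],[0,0,-0.004,0,0,0,0],[0,0,-0.006,0,0,0,0],[0,0,-0.006,0,0,0,0]]]'>/dev/null;  python3 go.py .572 .0665 .025
```

```text
t 5.8 tcp [0.5597 0.0037 0.0278] toolz [ 0.  0. -1.] yaw 78.03 shift [0.001  0.064  0.0028] F [-0.3   1.3  -0.39] w 0.002
t 6.13 tcp [0.5592 0.0012 0.0278] toolz [ 0.     0.001 -1.   ] yaw 78.05 shift [0.001  0.0665 0.0029] F [0.27 4.21 0.04] w 0.0
```

```bash
python3 w.py
```

```text
top dot [249.1 193.5] [ 0.5431 -0.0943  0.07  ]
top wedge rect [[212.1999969482422, 204.10000610351562], [217.39999389648438, 183.60000610351562], [267.5, 196.10000610351562], [262.3999938964844, 216.60000610351562]]
scene dot [233.6 196.5] [ 0.5435 -0.092   0.07  ]
scene wedge rect [[202.39999389648438, 194.89999389648438], [223.1999969482422, 185.8000030517578], [242.39999389648438, 229.89999389648438], [221.6999969482422, 239.0]]
```

To row units: -0.0005 m is -0.001.

```bash
python3 steer.py '[[[0,0,0,0,0,0,0],[0,0,0,0,0,0,0]]]'>/dev/null;  python3 go.py .572 .0665 .025; python3 steer.py '[[[0,0,-0.001,0,0,0,0],[0,0,-0.001,0,0,0,0]]]'>/dev/null;  python3 go.py .572 .0665 .025
```

```text
t 6.4 tcp [0.5592 0.0012 0.0278] toolz [ 0.  0. -1.] yaw 78.06 shift [0.001  0.0666 0.0028] F [ 0.68  4.39 -0.26] w 0.004
t 6.57 tcp [0.5591 0.0006 0.0278] toolz [ 0.  0. -1.] yaw 78.05 shift [0.001  0.0672 0.0028] F [ 1.02  5.48 -0.41] w -0.001
```

The ramp met the foot at about 66 mm of travel and the push is now about 5 N, so the wedge should be seated. I'll back off and rise.

To row units: -0.08 m is -0.16, -0.04 m is -0.08.

```bash
python3 steer.py '[[[0,0,0.01,0,0,0,0],[0,0,0.04,0,0,0,0],[0,0,0.07,0,0,0,0],[0,0,0.07,-0.08,0,0,0],[0,0,0.07,-0.16,0,0,0]]]'>/dev/null; python3 steer.py '[[[0,0,0,-0.04,0,0,0],[0,0,0,-0.04,0,0,0],[0,0,0,-0.04,0,0,0]]]'>/dev/null;  python3 go.py .543 -.093 .115; python3 w.py
```

```text
t 7.23 tcp [0.5668 0.0333 0.1289] toolz [ 0.002 -0.001 -1.   ] yaw 77.96 shift [-0.003  -0.1284  0.014 ] F [-0.66  0.1  -0.67] w 0.0
top dot [249.1 193.5] [ 0.5431 -0.0943  0.07  ]
top wedge rect [[212.89999389648438, 204.1999969482422], [218.39999389648438, 182.60000610351562], [268.0, 195.0], [262.6000061035156, 216.60000610351562]]
scene dot [233.6 196.5] [ 0.5435 -0.092   0.07  ]
scene wedge rect [[202.6999969482422, 195.3000030517578], [223.39999389648438, 186.3000030517578], [242.5, 230.1999969482422], [221.8000030517578, 239.1999969482422]]
```

```bash
python3 - <<'E'
from h import *
o=[]
for n,x,y in(("scene",150,110),("top",170,110)):
    im=cam(n)["pixels"][:,:,::-1][y:y+140,x:x+130]; o.append(cv2.resize(im,None,fx=3,fy=3,interpolation=2))
cv2.imwrite("pics/p2.png",np.hstack(o))
E
```

```text
(no output)
```

View pics/p2.png

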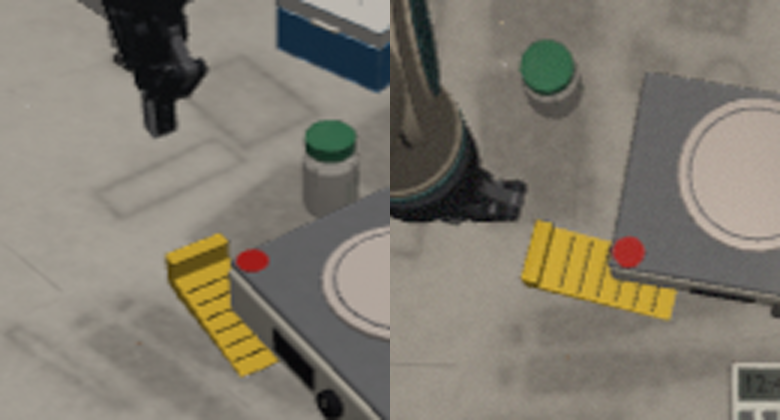

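The picture shows the wedge under the red-dot corner, tip at about (665,310) in the top half, with the stirrer unmoved and the fingers clear. Next I'll go over the dot and press.

To row units: -0.128 m is -0.256, -0.003 m is -0.006.

```bash
python3 steer.py '[[[0,-0.006,-0.08,0,0,0,0],[0,-0.006,-0.16,0,0,0,0],[0,-0.006,-0.23,0,0,0,0],[0,-0.006,-0.256,0,0,0,0],[0,-0.006,-0.256,0,0,0,0]]]'>/dev/null; python3 steer.py '[[[0,0,0,0.02,0,0,0],[0,0,0,0.04,0,0,0],[0,0,0,0.06,0,0,0],[0,0,0,0.06,0,0,0],[0,0,0,0.06,0,0,0]]]'>/dev/null;  python3 go.py .543 -.093 .089;python3 steer.py '[[[0,0,0,0.004,0,0,0],[0,0,0,0.008,0,0,0],[0,0,0,0.008,0,0,0]]]'>/dev/null;  python3 go.py .543 -.093 .089
```

```text
t 8.27 tcp [ 0.542  -0.0899  0.0964] toolz [-0.003  0.001 -1.   ] yaw 78.16 shift [-0.0016 -0.0028  0.0074] F [-0.   -0.14  0.54] w 0.003
t 8.52 tcp [ 0.5427 -0.0911  0.0937] toolz [ 0. -0. -1.] yaw 78.06 shift [-0.0006 -0.0018  0.0047] F [-0.23 -0.9  -0.7 ] w -0.005
```

To row units: -0.002 m is -0.004, 0.001 m is 0.002.

```bash
python3 steer.py '[[[0,0,-0.004,0.002,0,0,0],[0,0,-0.004,0.004,0,0,0],[0,0,-0.004,0.004,0,0,0]]]'>/dev/null;  python3 go.py .543 -.093 .089;python3 steer.py '[[[0,0,0,0.002,0,0,0],[0,0,0,0.004,0,0,0],[0,0,0,0.004,0,0,0]]]'>/dev/null;  python3 go.py .543 -.093 .089; python3 steer.py '[[[0,0,0,0.002,0,0,0],[0,0,0,0.002,0,0,0],[0,0,0,0.002,0,0,0]]]'>/dev/null;  python3 go.py .543 -.093 .089
```

```text
t 8.77 tcp [ 0.5422 -0.0937  0.0918] toolz [ 0. -0. -1.] yaw 78.01 shift [-0.0007  0.0008  0.0028] F [-0.7   0.98 -1.16] w -0.0
t 9.02 tcp [ 0.5421 -0.0933  0.0896] toolz [-0.  0. -1.] yaw 78.03 shift [-0.0008  0.0005  0.0006] F [-0.19 -0.1   0.51] w -0.001
t 9.27 tcp [ 0.5422 -0.0933  0.0887] toolz [-0.  0. -1.] yaw 78.04 shift [-0.0007  0.0005 -0.0003] F [ 0.13 -0.57  0.5 ] w -0.0
```

To row units: 0.001 m is 0.002, 0.0005 m is 0.001.

```bash
python3 steer.py '[[[0,0,0,0.001,0,0,0],[0,0,0,0.002,0,0,0],[0,0,0,0.002,0,0,0]]]'>/dev/null;  python3 go.py .543 -.093 .089;python3 steer.py '[[[0,0,0,0.001,0,0,0],[0,0,0,0.001,0,0,0],[0,0,0,0.001,0,0,0]]]'>/dev/null;  python3 go.py .543 -.093 .089
```

```text
t 9.52 tcp [ 0.5423 -0.0933  0.0883] toolz [ 0. -0. -1.] yaw 78.04 shift [-0.0006  0.0004 -0.0007] F [-1.91  0.25  4.69] w -0.001
t 9.77 tcp [ 0.5423 -0.0933  0.0882] toolz [ 0. -0. -1.] yaw 78.04 shift [-0.0006  0.0004 -0.0008] F [-1.98  0.67  7.87] w 0.005
```

The contact is at tip height 69.3 mm, and the force went to 7.9 N with almost no sinking, so the corner is supported. I'll hold for a second and check.

To row units: 0.0002 m is 0.0004.

```bash
python3 steer.py '[[[0,0,0,0.0004,0,0,0],[0,0,0,0.0004,0,0,0],[0,0,0,0.0004,0,0,0],[0,0,0,0.0004,0,0,0],[0,0,0,0.0004,0,0,0]]]'>/dev/null;  python3 go.py .543 -.093 .089;python3 steer.py '[[[0,0,0,0,0,0,0],[0,0,0,0,0,0,0],[0,0,0,0,0,0,0],[0,0,0,0,0,0,0],[0,0,0,0,0,0,0]]]'>/dev/null;  python3 go.py .543 -.093 .089; python3 - <<'E'
from h import *
o=[]
for n,x,y in(("scene",170,130),("top",170,110)):
    im=cam(n)["pixels"][:,:,::-1][y:y+140,x:x+130]; o.append(cv2.resize(im,None,fx=3,fy=3,interpolation=2))
cv2.imwrite("pics/p3.png",np.hstack(o))
E
```

```text
t 10.18 tcp [ 0.5423 -0.0932  0.0881] toolz [ 0. -0. -1.] yaw 78.04 shift [-0.0007  0.0004 -0.0009] F [-1.84 -0.15 10.89] w -0.002
t 10.6 tcp [ 0.5423 -0.0932  0.0882] toolz [ 0. -0. -1.] yaw 78.04 shift [-0.0007  0.0004 -0.0008] F [-2.51  0.66  9.99] w 0.002
```

View pics/p3.png

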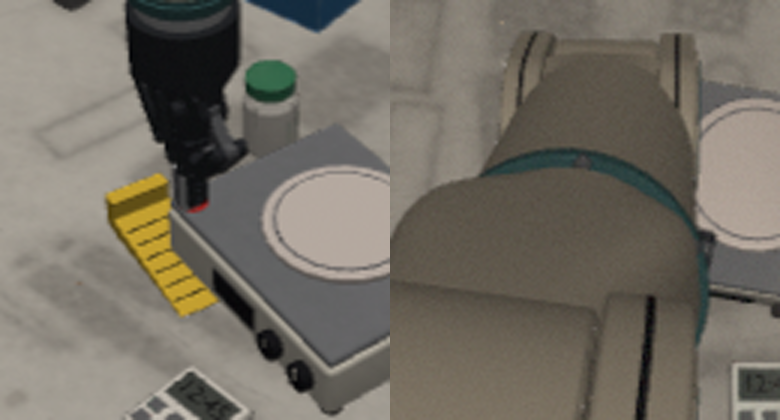

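The picture shows the fingertips on the red dot at about (198,205) in the scene half. The wedge is still under the corner, the stirrer is level and in place, and the press is steady at about 10 N. Handing in.

```bash
python3 -c "from bench import r, imaging, workorder; print(workorder.close_job())"
```

```text
the job is handed in; nothing more can be done
None
```

The wedge is seated under the short foot, and I handed the job in with the fingertips holding about 10 N on the red dot; the stirrer looks level and in place, but no verdict was reported back.

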